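# Load the slide carrier under the reader's hold-down springs and start the scan

## Robot

A 7-joint arm with a two-finger parallel gripper is mounted at the origin on a cart in front of the work surface, level with it; the furniture and walls round the work are solid. World frame = base frame: x ahead of the robot, y to its left, z up, the work surface at z = 0. Lengths are in mm, angles in rad, forces in N, time in s.
With the tool pointing down it reaches from about 400 to 875 mm from the base axis. Payload 4.4 kg.
Tool frame: the origin (TCP) lies on the centre line of the jaws, within the pads' length; the fingertips stand 25 mm ahead of it and the grasp point (between the pads) lies 6 mm ahead of it (ctrl.finger_overhang is the distance from the TCP to the fingertips, in mm); z points along the fingers, y is the line along which they close (so a half turn about z gives the same grasp; the last joint's range is limited). The gripper opens to 85 mm and grips with 20 to 120 N. Pads are 22 mm wide; open, the fingers measure 114 mm over their backs; the gripper's body (76 mm by 85 mm) begins 54 mm behind the grasp point. The pads swing forward as they close: fully open they stand 13 mm farther back than shut.
Start: joints at [-1.197, 0.628, 0.038, 1.517, -0.027, 0.996, -0.02], TCP at [276.723, 588.168, 256.313] pointing down, gripper open.
Joint ranges: [-3.06, 3.06], [-0.37, 2.12], [-1.25, 1.32], [0.18, 2.47], [-1.1, 4.24], [0.23, 1.98], [-2.94, 2.94]. Speed limits (rad/s): [2.57, 2.57, 3.14, 3.14, 3.14, 3.14, 3.14].

## Interface

Orientations are given as [roll, pitch, yaw] about the fixed x, y, z axes, in that order (R = Rz(yaw) Ry(pitch) Rx(roll)).
In Python, from cell import ctrl gives the robot as it stands. The module is installed in compiled form; this text tells all that it offers.
- The arm moves only by the tool play_rows, never from a script. Its argument "targets" is a list of rows, each a list of 5 numbers: the closure, from 0 (fully open) to 1 (shut), then the shift along the tool's x, y, z in cm, then the turn about the tool's z in degrees. In form: [[gripper, dx, dy, dz, spin], ...]. A call has 1 to 10 rows; each row is the pose to reach, as a shift and turn from the pose commanded when the call began, along the tool's axes at that moment; what a row does not reach only later rows make up. A row lasts 1/10 s, in which the tool goes at most 50 mm and 8.59 degrees, less where a joint would pass 70% of its speed; a pose out of reach is approached as far as the arm can. A call with a gripper value outside its range is refused whole. The fingers move at their own pace and stop on an object; the grip force is fixed at half the most. Time passes only in rows, so rows that repeat a pose let the fingers close. It gives the time, the measured TCP pose, the force, the opening and the grip force at its end, in the units of the state.
- ctrl.read_state(): the state, without advancing time (a new reading comes with each control period).
- ctrl.get_image(name): name is "side" or "top" or "wrist"; returns (picture, depth): 480x640x3 uint8, red, green, blue; 480x640 float32, mm along the optical axis (not along the pixel's ray), 0 where there is no reading.
- ctrl.calibration(name): a dict with "vfov" (degrees; the focal length in pixels is half the picture's height over the tangent of half this angle, whatever the lens; pixels are square), "cx", "cy" (the principal point, pixels), "extrinsics" (4x4, takes a point from camera to world coordinates); the wrist camera has in their place "mount" (4x4, takes a point from camera to tool coordinates, whose origin is the TCP and whose axes are the flange's). Camera axes: x right, y down, z forward; pixel columns grow to the right and rows downward; lengths in mm; the calibration is good to about 2 mm. A picture is of the moment at which its call begins: read the wrist's pose just before it. calibration takes no time and is no camera call.
- ctrl.finish_job(): hands the job in; it is judged then, once.
Trained networks look in the newest picture that a camera, given by its name, has taken for a name from the list of things; names that differ only in an ending like _2 or _b are one class to them, and where a whole thing is asked for, a point or a joint stands for the part that bears it (a point fixed in the world has none). Each returns a list of dicts, best first, with "confidence" (0 to 1); they miss things now and then, are a little off and sometimes report something else, mostly with a low value. They report only what shows in the picture. A call takes as long as a camera call. They do not tell look-alikes from the thing itself.
- ctrl.search_frame(camera, name): "bbox" ([left, top, right, bottom] in pixels, round what is visible of it).
- ctrl.trace(camera, name): "pixels" (480x640 bool, what is visible of it) and "bbox" ([left, top, right, bottom] in pixels, round what is visible of it).
The state is a dict: "clock": time; "qpos": joint angles; "qd": joint speeds; "tau": joint torques, N m; "eef_pos": TCP position; "tool_rot": TCP orientation; "force": force on the tool from outside, world axes, zero at the start; "torque": the same for the moment, N m; "width": finger opening in mm; "gripper_force": force on a finger pad.
Only numpy, scipy, OpenCV 4.12 (cv2) and the standard library are available. Lean on these libraries where they do the work, as an engineer would, in place of code of your own. Each camera call takes 0.05 s, during which the arm holds its last target. There are 200 camera calls.

## Task

Load the slide carrier into the slide reader: with the fingertips press hard on its thumb pad until the sprung-up nose lies flat on the bed, and keep pressing while you slide it under the gate bar and its leaf springs, fully home against the stop, where the leaf below clicks up into its groove and locks it. Then let go, press the start key all the way down and let it come up again. Do not pick the carrier up, do not press the key before the carrier is home, and leave the vials, the rack and the white box where they stand.

Things in the scene. Friction and masses are not known exactly. Their poses are not given: they have to be found in the camera images.
- reader: the slide reader, fixed on the worktop: an aluminium loading bed 124 mm wide, its top 22 mm above the worktop, running up to a white housing (150 mm wide, top 60 mm). Origin on the worktop under the middle of the gate bar's front face; +x = loading direction, from the bed's open end (x -150 mm) to the housing (x +53 mm); +y left, z up. Guide rails 7 mm high, 89 mm apart, flank the bed
- gate (a point): point on the bed's top under the middle of the front face of the gate bar, which crosses the bed at x 0 to 14 mm, its underside 20 mm and its top 32 mm above the bed; axes as the reader's. The bed is flat, the gate is fixed: a nose that is not pressed down runs into the bar
- end_stop (a point): middle of the housing's front face at bed height, 53 mm beyond point gate: where the carrier's nose ends
- hold_left (a joint): left of two alike hold-down leaves, steel strips 16 mm wide at y +29 and -29 mm that trail down and back from the gate bar to 35 mm beyond its front face. 0 = free (tip about 10 mm above the bed), grows in rad as it is lifted; each presses the carrier below it with about 4 N
- carrier: the loose black slide carrier, a plate 128 (x) x 86 (y) x 16 mm, 0.19 to 0.25 kg, glass slides on its front half. Origin under its centre; x points to the nose. It lies between the rails short of the gate, tail on the bed, nose sprung up about 17 mm. On top, 4 to 10 mm behind the centre, stands a push rib 60 mm wide, 5 mm high. It has to slide forward about 60 to 70 mm
- pad (a point): where the fingertip presses: on the knurled flat top (thumb pad), 12 mm behind the rib's rear face, 42 mm ahead of the tail. About 10 N down here lays the carrier flat (this point then 16 mm above the bed); 14 to 20 N is a good press, kept until home. The forward push goes against the rib and takes about 5 to 12 N
- nose (a point): middle of the lower front edge of the carrier; fully home it lies 53 mm beyond point gate, at bed height. If the carrier is let go half-way in, the kick-up leaf tilts its tail up by up to 35 mm; it can be pressed flat again
- kick_leaf (a joint): kick-up leaf, a steel strip 20 mm wide in a slot of the bed, its tip 34 mm before the gate: 0 = up (tip 13 mm above the bed), about 0.24 rad = pressed flush. With the carrier home its tip springs up 12 mm into the groove under the carrier's rear half (about 0.02 rad) and locks it
- start_key (a joint): travel of the start key: 0 = up, 0.005 m = fully down (about 4 N); a spring brings it back
- start_key_top (a point): middle of the top of the start key, a round white key 22 mm across in a grey ring on the white panel at the right side of the reader; it is pressed straight down
- vial_a: bystander: small standing vial with dark cap, 14 mm across, 39 mm high; origin under its centre
- vial_b: bystander: a second vial of the same kind
- rack_y: bystander: moulded tube rack 64 x 62 x 88 mm; origin under its centre
- slide_box: bystander: flat white box 162 x 112 x 53 mm; origin under its centre
Mind the look-alikes: they are no part of the job. There is more than one size of the carrier; the one meant has the size given above.

How it is judged (in metres and radians):
On the way, in this order (a step that is already met when the one before it is completed fails the run):
1. the carrier, pressed flat by the fingers, has its nose under the gate bar (x of nose in the frame of gate above 0.004 m and angle between carrier's own z axis and vertical below 0.08 rad and contact force between the fingers and carrier above 3 N), for 0.1 s.
2. the carrier is flat and fully home, and the kick-up leaf has sprung up into its groove (x of nose in the frame of gate above 0.048 m and z of nose in the frame of gate below 0.004 m and angle between carrier's own z axis and vertical below 0.05 rad and value of joint kick_leaf below 0.14 rad), for 0.2 s.
3. the start key has been pressed down with the carrier home (all of step 2 and value of joint start_key above 0.0035 m), for 0.05 s.
At the end, for the whole second after the job is handed in: the carrier lies flat (within 0.05 rad) on the bed, its nose at least 48 mm beyond the gate's front face (the stop is at 53 mm), the kick-up leaf has sprung up behind it (below 0.14 rad), nothing moves, and the start key is up again after having been pressed (all of step 2 and value of joint start_key below 0.002 m and linear speed of carrier below 0.01 m/s); the robot touches nothing.
It fails at once if the carrier is lifted (its thumb pad more than 55 mm above the bed, or its nose more than 40 mm) (z of pad in the frame of gate above 0.055 m or z of nose in the frame of gate above 0.04 m).
It fails at once if the start key is pressed before the carrier is home (value of joint start_key above 0.0035 m and x of nose in the frame of gate below 0.046 m).
It fails at once if a vial, the rack or the white box is displaced by more than 25 mm or tipped (distance of any of vial_a, vial_b, rack_y, slide_box from where it was at the start of the episode above 0.025 m or angle between any of vial_a, vial_b, rack_y, slide_box's own z axis and vertical above 0.35 rad).
It also fails if it takes over 45 s, if anything falls off the work surface, if the arm or the gripper's body presses on something with over 40 N, if the wrist force passes 120 N, or if a joint passes its speed limit or range.

## Working session

There is one attempt and no reset: what is moved stays moved. The work goes in short steps, Python scripts to look and compute and a tool call to move; the robot and the scene stay as the last step left them, time stands still between calls to the robot, and variables do not carry over. Pictures are saved under pics/ and viewed, at most 10 in all, crops included, and the job is handed in when it is done.

Besides the shell and the picture viewer there is one more tool, called after "Call:" as name(argument=value, ...), one argument or row to a line, values as JSON. play_rows: Moves the arm, as the interface text tells. Its arguments: {"type":"object","properties":{"targets":{"type":"array"}},"required":["targets"]}

```bash
mkdir -p pics
cat > h.py <<'E'
import numpy as np, cv2
from cell import ctrl
from scipy.spatial.transform import Rotation as R
def cam(n):
    c=ctrl.calibration(n); f=240/np.tan(np.radians(c['vfov'])/2)
    if 'extrinsics' in c: T=np.array(c['extrinsics'])
    else:
        s=ctrl.read_state(); W=np.eye(4); W[:3,:3]=R.from_euler('xyz',s['tool_rot']).as_matrix(); W[:3,3]=s['eef_pos']; T=W@np.array(c['mount'])
    return f,c['cx'],c['cy'],T
def w(c,u,v,d):
    f,cx,cy,T=c
    return (np.stack([(u-cx)/f*d,(v-cy)/f*d,d,np.ones_like(d)],-1)@T.T)[...,:3]
def cloud(c,D):
    v,u=np.mgrid[:480,:640].astype(float); return w(c,u,v,D.astype(float))
def proj(c,p):
    f,cx,cy,T=c; q=np.linalg.inv(T)@np.append(p,1); return q[0]/q[2]*f+cx,q[1]/q[2]*f+cy
E
python3 - <<'E'
from h import *
s=ctrl.read_state(); print(s)
for n in('top','side'):
    im,D=ctrl.get_image(n); cv2.imwrite(f'pics/{n}0.png',im[...,::-1]); np.savez(f'{n}0.npz',im=im,D=D)
    print(n,ctrl.calibration(n))
    P=cloud(cam(n),D)
    for o in ['carrier','reader','start_key_top','pad','vial_a','rack_y','slide_box','hold_left']:
        for r in ctrl.trace(n,o)[:3]:
            m=r['pixels']&(D>0); print(o,round(r['confidence'],2),np.round(r['bbox']),np.round(np.median(P[m],0)),np.round(np.percentile(P[m][:,2],[5,95])))
E
```

```text
{'clock': 0.0, 'qpos': array([-1.19681241,  0.62932145,  0.03846192,  1.51837423, -0.02701048,
        0.99633449, -0.0199987 ]), 'qd': array([-0.00091207, -0.00074348,  0.00197702, -0.00119357,  0.00026475,
       -0.00202309, -0.0003595 ]), 'tau': array([ 2.22579242e-04, -5.63410664e+01,  1.22572079e+00, -1.93454486e+01,
        1.08590358e-02,  1.01749101e-02,  6.60466199e-06]), 'eef_pos': array([276.463324  , 587.62270571, 255.40343563]), 'tool_rot': array([-3.13967387e+00,  2.74060450e-05,  2.70178807e+00]), 'force': array([ 0.21408535,  0.84055317, -0.76028309]), 'torque': array([ 0.02455041, -0.01607243, -0.05050603]), 'gripper_force': 0.0, 'width': 85.05471309237176}
top {'vfov': 50.10847034091614, 'cx': 318.2910551739991, 'cy': 237.70474656117412, 'extrinsics': array([[-1.84589475e-02, -9.80863712e-01,  1.93818592e-01,
         2.92964527e+02],
       [-9.99691539e-01,  2.13278955e-02,  1.27258438e-02,
        -2.08310641e+01],
       [-1.66160611e-02, -1.93523901e-01, -9.80954844e-01,
         1.25067566e+03],
       [ 0.00000000e+00,  0.00000000e+00,  0.00000000e+00,
     
[... 816 characters left out ...]
5e-01,
        -9.65038599e+02],
       [ 2.03993607e-02, -9.14328626e-01, -4.04458934e-01,
         5.82351141e+02],
       [ 0.00000000e+00,  0.00000000e+00,  0.00000000e+00,
         1.00000000e+00]])}
carrier 0.98 [249. 227. 307. 254.] [454.  71.  44.] [31. 53.]
carrier 0.63 [180. 221. 219. 246.] [337. 281.  10.] [ 0. 13.]
reader 0.74 [250. 218. 360. 272.] [527.  13.  27.] [ 9. 60.]
start_key_top 0.6 [306. 252. 314. 255.] [477. -19.  45.] [40. 47.]
pad 0.83 [256. 227. 309. 258.] [453.  70.  44.] [31. 53.]
pad 0.81 [181. 223. 219. 246.] [336. 285.  10.] [-1. 13.]
rack_y 0.83 [312. 196. 342. 233.] [623. 136.  68.] [20. 87.]
slide_box 0.78 [302. 261. 400. 320.] [ 458. -203.   51.] [ 6. 54.]
```

Run:
```python
from h import *
im=cv2.imread('pics/top0.png')[160:350,160:430]; a=cv2.resize(im,(800,563),interpolation=cv2.INTER_CUBIC)
cv2.imwrite('pics/a.png',a)
```

```text
(no output)
```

View pics/a.png

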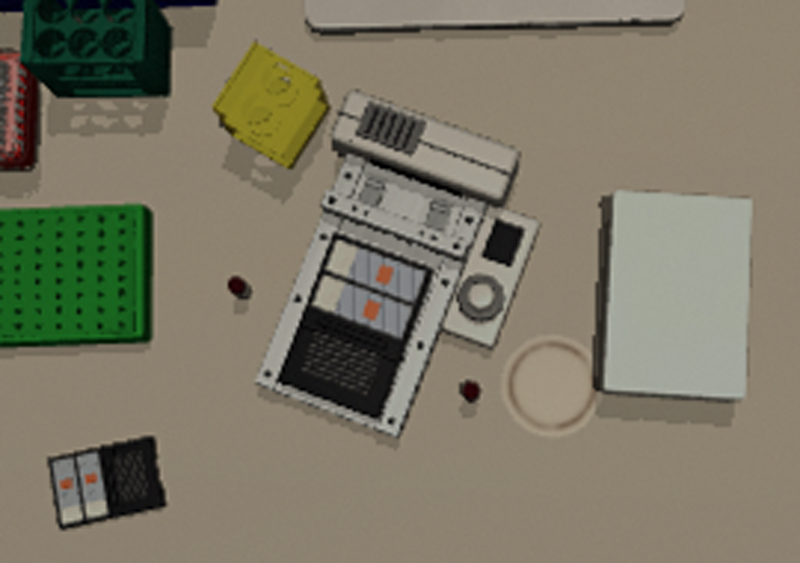

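The picture shows the reader with the loading direction up and slightly right. The carrier's tail is at about (330,400), the gate at (400,215) and the key ring at (480,298). A smaller look-alike carrier sits at (105,480). Next I'll fit the axes.

Run:
```python
from h import *
z=np.load('top0.npz'); P=cloud(cam('top'),z['D'])
for n in ('carrier','reader','slide_box'):
    r=ctrl.trace('top',n) if 0 else None
im,D=ctrl.get_image('top'); P=cloud(cam('top'),D)
m=ctrl.trace('top','carrier')[0]['pixels']&(D>0)
c,s,a=cv2.minAreaRect(P[m][:,:2].astype(np.float32)); print('carrier',c,s,a)
q=P[m]; A=np.c_[q[:,:2],np.ones(len(q))]; print('plane',np.linalg.lstsq(A,q[:,2],rcond=None)[0])
# housing top z~60, near
h=(P[...,2]>54)&(P[...,2]<68)&(abs(P[...,0]-590)<70)&(abs(P[...,1]-25)<90)
n,l,st,ce=cv2.connectedComponentsWithStats(h.astype(np.uint8)); i=1+np.argmax(st[1:,4])
c,s,a=cv2.minAreaRect(P[l==i][:,:2].astype(np.float32)); print('housing',c,s,a,np.median(P[l==i][:,2]))
m=ctrl.trace('top','reader')[0]['pixels']&(D>0)
b=m&(abs(P[...,2]-22)<5); c,s,a=cv2.minAreaRect(P[b][:,:2].astype(np.float32)); print('bed',c,s,a,np.median(P[b][:,2]))
k=ctrl.trace('top','start_key_top')[0]; 
print('key',k['bbox'],np.mean(P[k['pixels']&(D>0)],0))
s=ctrl.read_state(); print(ctrl.calibration('wrist'),s['eef_pos'],s['tool_rot'])
```

```text
carrier (338.2169494628906, 293.26226806640625) (57.54440689086914, 86.69715881347656) 11.40736198425293
plane [-5.28944940e-03  2.87691358e-03  1.27344038e+01]
housing (601.4913330078125, 30.142059326171875) (150.41542053222656, 46.38806915283203) 68.05889892578125 60.80816440076444
bed (488.9892578125, 50.26734161376953) (177.04371643066406, 230.1282958984375) 71.04129791259766 23.63279992679452
key [316.3, 255.5, 326.1, 264.7] [478.86487263 -12.78045413  45.8511115 ]
{'vfov': 62.00566434171586, 'cx': 318.48757720813387, 'cy': 238.8117313571139, 'mount': array([[-2.23318083e-04, -9.66269024e-01, -2.57534703e-01,
         6.48175843e+01],
       [ 9.99999859e-01, -3.39627260e-04,  4.07142218e-04,
        -5.58658660e-01],
       [-4.80874719e-04, -2.57534575e-01,  9.66268964e-01,
        -1.17704693e+02],
       [ 0.00000000e+00,  0.00000000e+00,  0.00000000e+00,
         1.00000000e+00]])} [276.70794622 588.16135347 256.33609759] [ 3.14158431e+00 -2.20262153e-05  2.70182819e+00]
```

Call:
play_rows(
  targets=[
    [1,-3.5,-3.8,0,-0.4],
    [1,-7.1,-7.6,0,-0.8],
    [1,-10.7,-11.3,0,-1.2],
    [1,-14.2,-15.1,0,-1.6],
    [1,-17.8,-18.9,0,-2.1],
    [1,-21.3,-22.7,0,-2.5],
    [1,-24.9,-26.5,0,-3],
    [1,-28.4,-30.2,0,-3.4],
    [1,-32,-34,0,-3.8],
    [1,-35.5,-37.8,0,-4.2],
  ],
)

```text
clock: 2.1
eef_pos: [431.9, 110.9, 256.7]
tool_rot: [3.141, 0.001, 2.776]
force: [1.2, 0.2, -0.1]
width: -0.0
gripper_force: 0.0
```

Call:
play_rows(
  targets=[
    [1,0,0,0,0],
    [1,0,0,0,0],
    [1,0,0,0,0],
  ],
)

```text
clock: 2.4
eef_pos: [431.1, 113.9, 256.4]
tool_rot: [3.141, -0.0, 2.777]
force: [-0.4, 0.0, 0.3]
width: -0.0
gripper_force: 0.0
```

Run:
```python
from h import *
s=ctrl.read_state(); print(s['clock'],s['eef_pos'],s['tool_rot'],s['width'],s['qpos'],s['force'],ctrl.finger_overhang)
c=cam('wrist'); im,D=ctrl.get_image('wrist'); cv2.imwrite('pics/w1.png',im[...,::-1]); np.savez('w1.npz',im=im,D=D,T=c[3])
P=cloud(c,D)
for o in ['carrier','reader','start_key_top','pad','vial_a','hold_left','kick_leaf']:
    for r in ctrl.trace('wrist',o)[:2]:
        m=r['pixels']&(D>0); print(o,round(r['confidence'],2),np.round(r['bbox']),np.round(np.mean(P[m],0),1),np.round(np.percentile(P[m][:,2],[5,95])))
```

```text
2.4 [431.13270869 113.91855643 256.36102718] [ 3.14083767e+00 -3.16288779e-04  2.77666486e+00] -0.008378340264112044 [-0.36805575  0.34147586  0.0625154   2.06060757 -0.03219464  0.74015968
  0.92049734] [-0.35573493  0.04250713  0.3157006 ] 25.0
carrier 0.84 [416.   4. 539.  86.] [343.  287.1  10.9] [ 9. 13.]
carrier 0.74 [253. 172. 355. 324.] [445.5  89.1  45. ] [38. 52.]
reader 0.61 [182. 162. 376. 415.] [460.3  55.2  31. ] [20. 53.]
reader 0.52 [  0. 261. 144. 427.] [ 456.9 -148.1   46.2] [11. 54.]
start_key_top 0.65 [196. 293. 220. 317.] [476.8 -11.5  44.5] [38. 47.]
pad 0.85 [414.   2. 544.  87.] [343.  287.1  10.9] [ 9. 13.]
pad 0.59 [247. 174. 357. 323.] [445.4  89.4  44.9] [38. 52.]
vial_a 0.85 [170. 214. 197. 239.] [403.1  -1.8  27.8] [ 4. 39.]
vial_a 0.77 [406. 233. 429. 255.] [490.2 183.3  29.1] [ 6. 40.]
kick_leaf 0.31 [252. 175. 356. 323.] [445.4  89.2  45.4] [38. 52.]
```

View pics/w1.png

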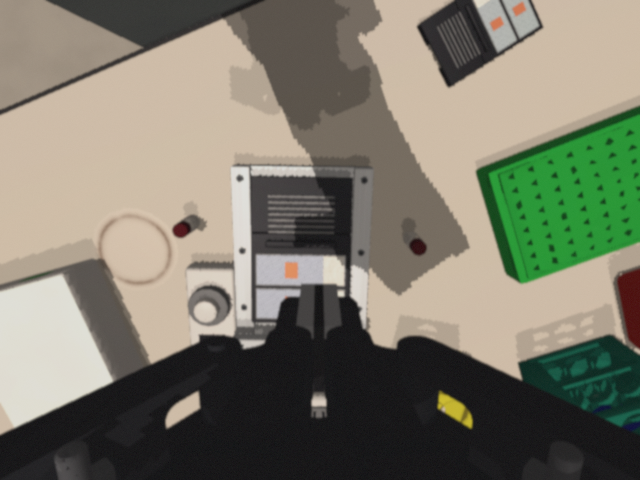

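The wrist view shows the carrier at (250–355,175–320), with the knurled pad at rows 195–240 and the key at (205,310). The bed is almost aligned with the tool. Next I'll measure it precisely.

Run:
```python
from h import *
z=np.load('w1.npz'); D=z['D']; c=list(cam('wrist')); c[3]=z['T']; P=cloud(c,D)
def px(u,v):
    d=np.median(D[v-1:v+2,u-1:u+2]); return w(c,float(u),float(v),np.array(float(d)))
# bed sides: rail/bed height, x profile per row -> left & right edges
E=[[],[]]
for v in range(175,290,5):
    g=np.where(P[v,:,2]>12)[0]; g=g[(g>225)&(g<385)]
    a=g[g<300].min() if v<258 else None; b=g.max()
    if a: E[0].append(P[v,a])
    E[1].append(P[v,b])
for e in E:
    e=np.array(e)[:,:2]; vx,vy,x0,y0=cv2.fitLine(e.astype(np.float32),cv2.DIST_HUBER,0,.01,.01).ravel(); print('edge',np.degrees(np.arctan2(vy,vx)),x0,y0)
m=np.zeros(D.shape,bool); m[170:300,245:362]=1
g=z['im'].mean(-1)
k=m&(P[...,2]>34)&(P[...,2]<70)
r,s,a=cv2.minAreaRect(P[k][:,:2].astype(np.float32)); print(r,s,a)
yaw=np.radians(-20.5); ux=np.array([np.cos(yaw),np.sin(yaw)]); uy=np.array([-ux[1],ux[0]])
# height profile along loading direction, columns near the centre
q=P[k]; o=np.array([457,87]); s_=(q[:,:2]-o)@ux; t=(q[:,:2]-o)@uy; print('t range',np.percentile(t,[1,99]))
for i in range(-70,50,3):
    j=(abs(s_-i)<1.5)&(abs(t)<22)
    if j.sum()>3: print(i,round(np.median(q[j,2]),1),round(q[j,2].max(),1),round(g[k][j].mean()),end=' | ')
im=z['im'][150:340,220:390,::-1]; cv2.imwrite('pics/w1c.png',cv2.resize(im,None,fx=3.1,fy=3.1,interpolation=cv2.INTER_CUBIC))
```

```text
edge -21.804247 415.87985 38.275238
edge -21.811518 466.88367 148.86122
(447.5301208496094, 91.03684997558594) (85.95596313476562, 106.51148223876953) 68.14974212646484
t range [-41.61217957  42.59744749]
-64 37.8 39.5 98 | -61 38.1 39.9 58 | -58 38.6 40.5 59 | -55 39.0 41.2 61 | -52 39.3 41.4 62 | -49 39.8 41.8 71 | -46 40.4 41.9 99 | -43 40.6 42.9 87 | -40 41.0 42.6 86 | -37 41.6 43.2 100 | -34 41.5 43.4 80 | -31 42.3 44.2 86 | -28 42.5 44.6 63 | -25 42.8 44.5 60 | -22 43.3 45.4 69 | -19 43.7 46.1 57 | -16 43.7 45.9 61 | -13 44.3 46.3 42 | -10 48.5 51.9 35 | -7 50.0 51.4 42 | -4 46.7 51.0 51 | -1 45.8 47.9 62 | 2 46.4 48.3 109 | 5 47.2 48.8 186 | 8 47.7 50.0 188 | 11 48.2 50.3 183 | 14 48.3 50.3 183 | 17 48.9 50.5 182 | 20 49.2 51.2 183 | 23 49.4 51.7 187 | 26 49.8 52.2 183 | 29 49.6 51.2 134 | 32 50.3 52.4 120 | 35 51.0 53.3 184 | 38 51.4 52.2 181 | 41 51.5 52.9 180 |
```

View pics/w1c.png

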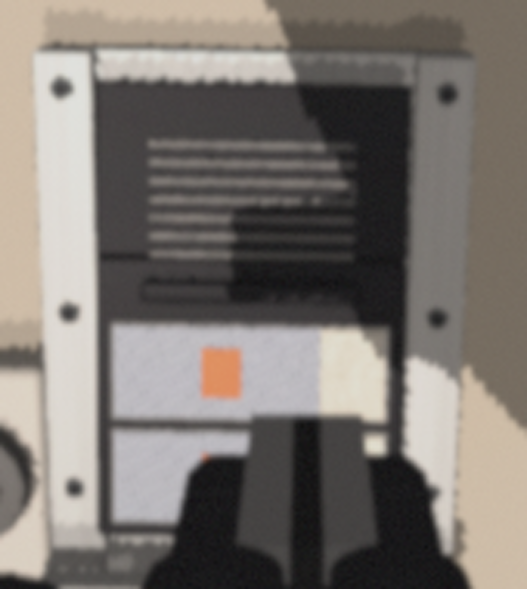

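Call:
play_rows(
  targets=[
    [1,-0.2,-0.4,2,0.3],
    [1,-0.4,-0.8,6,0.6],
    [1,-0.6,-1.2,10,0.9],
    [1,-0.8,-1.56,14,0.9],
    [1,-0.8,-1.56,16.5,0.9],
    [1,-0.8,-1.56,17,0.9],
    [1,-0.8,-1.56,17,0.9],
  ],
)

```text
clock: 3.5
eef_pos: [433.0, 95.4, 85.9]
tool_rot: [-3.141, -0.001, 2.76]
force: [0.5, -1.2, 0.4]
width: 0.5
gripper_force: 0.0
```

Call:
play_rows(
  targets=[
    [1,0,0,0.6,0],
    [1,0,0,1.1,0],
    [1,0,0,1.5,0],
    [1,0,0,1.8,0],
    [1,0,0,2.0,0],
    [1,0,0,2.0,0],
  ],
)

```text
clock: 4.1
eef_pos: [434.8, 95.3, 67.0]
tool_rot: [3.14, 0.001, 2.759]
force: [0.5, 0.2, 5.9]
width: -0.0
gripper_force: 2.9
```

Call:
play_rows(
  targets=[
    [1,0,0,0.2,0],
    [1,0,0,0.4,0],
    [1,0,0,0.4,0],
  ],
)

```text
clock: 4.4
eef_pos: [435.7, 95.3, 63.5]
tool_rot: [3.14, 0.004, 2.759]
force: [1.6, 0.0, 10.4]
width: -0.2
gripper_force: 4.9
```

Call:
play_rows(
  targets=[
    [1,0,0,0.1,0],
    [1,0,0,0.1,0],
    [1,0,0,0.1,0],
  ],
)

```text
clock: 4.7
eef_pos: [435.8, 95.2, 63.0]
tool_rot: [3.139, 0.004, 2.759]
force: [1.5, -1.7, 14.8]
width: 0.1
gripper_force: 7.5
```

Call:
play_rows(
  targets=[
    [1,0,0,0.05,0],
    [1,-0.2,0,0.05,0],
    [1,-0.5,0,0.05,0],
    [1,-0.8,0,0.05,0],
    [1,-1.1,0,0.05,0],
    [1,-1.4,0,0.05,0],
  ],
)

```text
clock: 5.3
eef_pos: [444.9, 91.5, 63.0]
tool_rot: [3.14, -0.004, 2.761]
force: [-5.9, 2.0, 27.6]
width: -0.3
gripper_force: 14.0
```

Call:
play_rows(
  targets=[
    [1,0,0,-0.05,0],
    [1,0,0,-0.05,0],
  ],
)

```text
clock: 5.5
eef_pos: [446.0, 91.0, 63.0]
tool_rot: [3.14, -0.002, 2.76]
force: [-3.4, 1.0, 19.0]
width: -0.4
gripper_force: 9.8
```

Run:
```python
from h import *
im,D=ctrl.get_image('side'); cv2.imwrite('pics/s1.png',cv2.resize(im[205:285,230:370,::-1],None,fx=5.5,fy=5.5,interpolation=cv2.INTER_CUBIC))
```

```text
(no output)
```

View pics/s1.png

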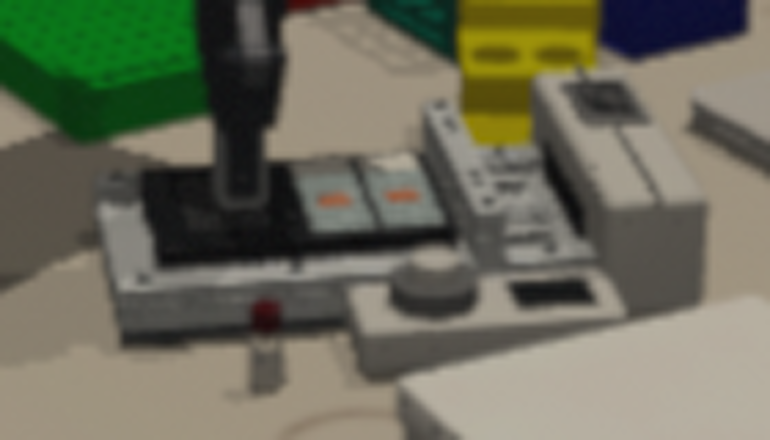

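The picture shows the carrier lying flat, with the finger at (240,190) behind the rib and the nose at the gate bar (455,235). I'll keep pushing.

Call:
play_rows(
  targets=[
    [1,-0.2,0,0,0],
    [1,-0.4,0,0,0],
    [1,-0.6,0,0,0],
    [1,-0.8,0,0,0],
    [1,-1.0,0,0,0],
    [1,-1.2,0,0,0],
  ],
)

```text
clock: 6.15
eef_pos: [456.5, 86.7, 63.0]
tool_rot: [3.14, -0.003, 2.76]
force: [-3.8, 2.4, 20.8]
width: 0.2
gripper_force: 10.2
```

Call:
play_rows(
  targets=[
    [1,-0.2,0,0,0],
    [1,-0.4,0,0,0],
    [1,-0.6,0,0,0],
    [1,-0.8,0,0,0],
    [1,-1.0,0,0,0],
    [1,-1.2,0,0,0],
    [1,-1.4,0,0,0],
    [1,-1.6,0,0,0],
  ],
)

```text
clock: 6.95
eef_pos: [468.8, 81.6, 63.0]
tool_rot: [3.141, -0.009, 2.761]
force: [-10.5, 4.0, 27.0]
width: 0.1
gripper_force: 14.8
```

Call:
play_rows(
  targets=[
    [1,-0.2,0,-0.03,0],
    [1,-0.4,0,-0.05,0],
    [1,-0.6,0,-0.05,0],
    [1,-0.8,0,-0.05,0],
    [1,-1.0,0,-0.05,0],
    [1,-1.2,0,-0.05,0],
  ],
)

```text
clock: 7.55
eef_pos: [479.1, 77.4, 63.0]
tool_rot: [3.141, -0.01, 2.761]
force: [-8.8, 3.8, 21.2]
width: 0.1
gripper_force: 11.7
```

Call:
play_rows(
  targets=[
    [1,-0.2,0,0,0],
    [1,-0.4,0,0,0],
    [1,-0.6,0,0,0],
    [1,-0.8,0,0,0],
    [1,-1.0,0,0,0],
    [1,-1.2,0,0,0],
    [1,-1.4,0,0,0],
  ],
)

```text
clock: 8.25
eef_pos: [493.0, 71.8, 63.0]
tool_rot: [3.141, -0.008, 2.761]
force: [-8.2, 2.8, 18.1]
width: -0.1
gripper_force: 10.9
```

Call:
play_rows(
  targets=[
    [1,-0.2,0,0,0],
    [1,-0.4,0,0,0],
    [1,-0.6,0,0,0],
    [1,-0.8,0,0,0],
    [1,-0.9,0,0,0],
    [1,-0.9,0,0,0],
  ],
)

```text
clock: 8.85
eef_pos: [501.5, 68.5, 63.0]
tool_rot: [3.141, -0.008, 2.761]
force: [-9.3, 3.0, 18.8]
width: 0.1
gripper_force: 10.5
```

Call:
play_rows(
  targets=[
    [1,-0.1,0,0,0],
    [1,-0.2,0,0,0],
    [1,-0.3,0,0,0],
    [1,-0.4,0,0,0],
    [1,-0.4,0,0,0],
  ],
)

```text
clock: 9.35
eef_pos: [501.7, 68.4, 63.0]
tool_rot: [3.141, -0.016, 2.762]
force: [-14.1, 6.4, 25.8]
width: -0.1
gripper_force: 14.5
```

Call:
play_rows(
  targets=[
    [1,-0.1,0,0,0],
    [1,-0.1,0,0,0],
    [1,0.3,0,0,0],
    [1,0.4,0,-0.1,0],
    [1,0.4,0,-0.3,0],
    [1,0.4,0,-0.6,0],
    [1,0.4,0,-0.6,0],
  ],
)

```text
clock: 10.05
eef_pos: [505.4, 66.4, 68.2]
tool_rot: [-3.141, 0.001, 2.759]
force: [0.1, -0.8, 0.0]
width: -0.0
gripper_force: 0.0
```

Call:
play_rows(
  targets=[
    [1,0,0,-2,0],
    [1,0,0,-5,0],
    [1,0.5,-2,-9,0],
    [1,1,-4,-11,0],
    [1,1,-6,-12,0],
    [1,0,-8,-12,0],
    [1,-0.3,-8.3,-12,0],
    [1,-0.3,-8.3,-12,0],
  ],
)

```text
clock: 10.85
eef_pos: [477.0, -12.5, 187.5]
tool_rot: [-3.141, -0.001, 2.757]
force: [0.2, 0.1, -0.9]
width: -0.2
gripper_force: 0.0
```

Run:
```python
from h import *
s=ctrl.read_state(); print(s['clock'],s['eef_pos'],s['tool_rot'],s['force'])
yaw=np.radians(-21.8); ux=np.array([np.cos(yaw),np.sin(yaw)]); uy=np.array([-ux[1],ux[0]])
for n in('wrist','top','side'):
    c=cam(n); im,D=ctrl.get_image(n); cv2.imwrite(f'pics/{n}3.png',im[...,::-1]); P=cloud(c,D)
    for r in ctrl.trace(n,'start_key_top')[:2]:
        m=r['pixels']&(D>0); q=P[m]; z=np.percentile(q[:,2],90); print(n,round(r['confidence'],2),np.round(r['bbox']),q.mean(0),z,q[q[:,2]>z-3].mean(0), m.sum())
        b=r['bbox']; u,v=(b[0]+b[2])/2,(b[1]+b[3])/2; print('  bbox centre',w(c,u,v,np.array(float(np.median(D[m])))))
    for r in ctrl.trace(n,'carrier')[:2]:
        m=r['pixels']&(D>0); q=P[m]; A=np.c_[(q[:,:2]-[501,68])@ux,(q[:,:2]-[501,68])@uy,np.ones(len(q))]
        print(n,'carrier',q.mean(0),'slopes',np.linalg.lstsq(A,q[:,2],rcond=None)[0],'range s',np.percentile(A[:,0],[1,99]))
im=cv2.imread('pics/wrist3.png'); cv2.imwrite('pics/w3.png',im)
```

```text
10.85 [477.00432389 -12.51473785 187.53726626] [-3.14059064e+00 -1.10137533e-03  2.75708895e+00] [ 0.22147875  0.12088161 -0.88649071]
wrist 0.97 [306. 219. 337. 247.] [477.75541569 -13.3941382   45.45935523] 46.68825724204701 [478.15670993 -13.48065877  45.79486517] 789
  bbox centre [477.791767   -11.30273141  45.46652209]
wrist carrier [508.89130436  64.66313546  38.19337547] slopes [9.59920116e-03 1.22420688e-02 3.81131995e+01] range s [-42.72731793  83.26222189]
wrist carrier [477.67730879 -13.37315589  45.31223296] slopes [8.54169138e-02 7.22487646e-03 4.51891164e+01] range s [-0.84586874 19.8359254 ]
side carrier [336.66111783 285.39907588   9.14683134] slopes [0.01535065 0.03532932 7.75332843] range s [-276.91752444 -188.1244803 ]
side carrier [508.73146108  55.39068006  36.12803415] slopes [ 1.02700745e-02 -3.74750999e-02  3.56750748e+01] range s [-41.77559185  84.94407435]
```

View pics/wrist3.png

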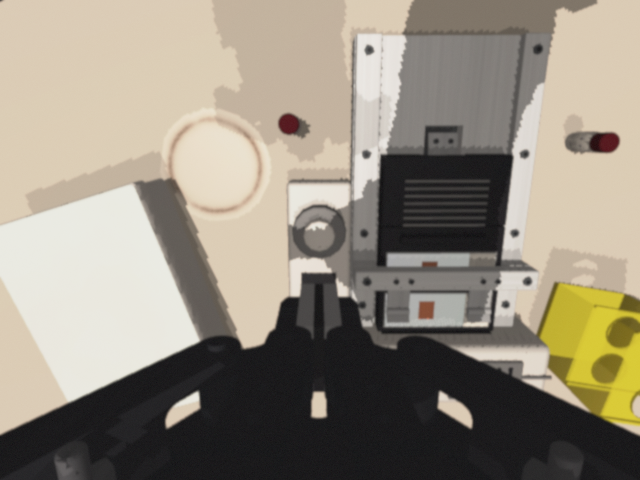

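The picture shows the carrier home and flat at (440,240), nose at the housing, and the key at (318,232) straight below the tool. Next I'll press the key.

Call:
play_rows(
  targets=[
    [1,-0.1,0,3,0],
    [1,-0.1,0,7,0],
    [1,-0.1,0,10,0],
    [1,-0.1,0,11,0],
    [1,-0.1,0,11.4,0],
    [1,-0.1,0,11.7,0],
    [1,-0.1,0,11.9,0],
    [1,-0.1,0,11.9,0],
  ],
)

```text
clock: 12.1
eef_pos: [478.0, -12.1, 69.8]
tool_rot: [-3.141, 0.0, 2.759]
force: [-0.4, -0.5, 1.5]
width: -0.2
gripper_force: 0.9
```

Call:
play_rows(
  targets=[
    [1,0,0,0.15,0],
    [1,0,0,0.3,0],
    [1,0,0,0.3,0],
  ],
)

```text
clock: 12.4
eef_pos: [477.9, -12.1, 66.2]
tool_rot: [-3.141, 0.0, 2.759]
force: [-0.2, -0.6, 4.2]
width: -0.2
gripper_force: 1.9
```

Call:
play_rows(
  targets=[
    [1,0,0,0.15,0],
    [1,0,0,0.2,0],
    [1,0,0,0.2,0],
  ],
)

```text
clock: 12.7
eef_pos: [478.0, -12.1, 65.7]
tool_rot: [3.141, 0.0, 2.759]
force: [-3.1, -0.1, 22.4]
width: -0.2
gripper_force: 11.6
```

Call:
play_rows(
  targets=[
    [1,0,0,-0.2,0],
    [1,0,0,-0.6,0],
    [1,0,0,-1.5,0],
    [1,0,0,-5,0],
    [1,0,0,-9,0],
    [1,0,0,-12,0],
    [1,0,0,-12,0],
    [1,0,0,-12,0],
  ],
)

```text
clock: 13.5
eef_pos: [477.2, -11.4, 184.3]
tool_rot: [-3.141, -0.001, 2.76]
force: [-0.3, 0.5, 0.3]
width: -0.4
gripper_force: 0.0
```

Run:
```python
from h import *
c=cam('wrist'); im,D=ctrl.get_image('wrist'); P=cloud(c,D)
r=ctrl.trace('wrist','start_key_top')[0]; m=r['pixels']&(D>0); q=P[m]; print(r['confidence'],q.mean(0),np.percentile(q[:,2],90))
r=ctrl.trace('wrist','carrier')[0]; m=r['pixels']&(D>0); print('carrier',P[m].mean(0),r['bbox'],ctrl.read_state()['force'])
print(ctrl.finish_job())
```

```text
0.72 [477.40440458 -13.35698395  45.06309121] 46.7611793431506
carrier [508.10708666  64.91765026  38.27249722] [373.2, 154.8, 518.7, 333.4] [ 0.45144279  0.46642127 -0.08947034]
the job is handed in; nothing more can be done
None
```

I slid the carrier home against the stop, where it lay flat after I let go. I then pressed the start key to its bottom, it came back up, and I handed the job in at about 13.5 s; no verdict came back.

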